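# Turn the log trolley's wheel to bring its valve to the top

## Robot

A 6-joint arm with a two-finger parallel gripper is mounted at the origin on the work surface. World frame = base frame: x ahead of the robot, y to its left, z up, the work surface at z = 0. Lengths are in m, angles in degrees, forces in N, time in s.
With the tool pointing down it reaches from about 0.3 to 0.75 m from the base axis. Payload 8.5 kg.
Tool frame: the origin (TCP) lies midway between the tips of the shut fingers; the grasp point (between the pads) lies 19 mm behind it; z points along the fingers, y is the direction in which the jaws open and shut (so a half turn about z gives the same grasp; the last joint's range is limited). The gripper opens to 88 mm and grips with 3 to 60 N. Pads are 18 mm wide; open, the fingers measure 123 mm over their backs; the gripper's body (75 mm by 187 mm) begins 45 mm behind the grasp point.
Start: joints at [60.315, 21.807, 74.336, -0, 83.858, -12.336], TCP at [0.164, 0.525, 0.239] pointing down, gripper open.
Joint ranges: [-178.18, 178.18], [-50.72, 133.34], [12.68, 142.11], [-81.47, 261.47], [9.98, 163.14], [-165.26, 165.26]. Speed limits (degrees/s): [136.94, 136.94, 180, 180, 180, 180].

## Interface

Orientations are given as [roll, pitch, yaw] about the fixed x, y, z axes, in that order (R = Rz(yaw) Ry(pitch) Rx(roll)).
In Python, from rig import env, optics gives the robot as it stands. The module is installed in compiled form; this text tells all that it offers.
- The arm moves only by the shell command python3 -m inch 'ROWS'. ROWS is JSON, a list of rows, each a list of 7 numbers: the turn, a rotation vector about the tool's x, y, z in degrees, then the shift along the tool's x, y, z in mm, then the opening, from -1 (shut) to 1 (fully open), so that 0 is half open. A call has 1 to 8 rows; each row shifts and turns the commanded pose from where the row before left it, along the tool's axes as they then stand; what a row does not reach is not made up. A row lasts 1/8 s, in which the tool goes at most 62.5 mm and 10.7 degrees, less where a joint would pass 70% of its speed; a pose out of reach is approached as far as the arm can. A call with a gripper value outside its range is refused whole. The fingers move at their own pace and stop on an object; the grip force is fixed at half the most. Time passes only in rows, so rows that do not move let the fingers close. It gives the time, the measured TCP pose, the force and the opening at its end, in the units of the state.
- env.sense(): the state, without advancing time (a new reading comes with each control period).
- optics.get_image(name): name is "side" or "top"; returns a dict with "color" (420x560x3 uint8, red, green, blue), "mtx" (3x3 intrinsics, pixels), "rvec" (rotation vector, rad) and "tvec" (3), from world to camera coordinates, as OpenCV has them. Camera axes: x right, y down, z forward; pixel columns grow to the right and rows downward; lengths in m; the calibration is good to about 2 mm. A picture is of the moment at which its call begins. There is no depth.
- env.job_done(): hands the job in, once; it reports no verdict.
The state is a dict: "time_s": time; "q": joint angles; "qd": joint speeds; "tau": joint torques, N m; "tool_pos": TCP position; "eef_rot": TCP orientation; "ft_force": force on the tool from outside, world axes, zero at the start; "ft_torque": the same for the moment, N m; "grip_width": finger opening in m.
Only numpy, scipy, OpenCV 4.12 (cv2) and the standard library are available. Lean on these libraries where they do the work, as an engineer would, in place of code of your own. Each camera call takes 0.05 s, during which the arm holds its last target.

## Task

The log trolley's wheel hangs in the leaning wooden stand for pumping up: push its spokes round with a fingertip, one spoke after another, until the valve stem is at twelve o'clock, straight up the slope from the hub, and leave the wheel standing still there. Push only on the spokes, gently: do not pinch them, do not push on the tyre or the valve stem, and do not lift the axle out of its open notches. Leave the mallet, the carved bird and the pressure gauge where they stand.

Things in the scene. Friction and masses are not known exactly. Their poses are not given: they have to be found in the camera images.
- cradle: Frame of the fixed stand's leaning upper part. Origin: hub centre of the seated wheel, 140 mm above the table. z = the axle, out of the wheel's front face, up and towards the robot, 60 deg above level. x lies in the wheel's plane, up the slope away from the robot, 30 deg above level: twelve o'clock. y is level, to the robot's left: nine o'clock. Only place on the table and turn about the vertical vary.
- stand: Wooden feet and legs of the fixed stand; origin on the table under the hub centre; 300 mm deep, 440 mm wide, turns with the cradle. At its sides stand posts at cradle y = +-195 mm (22 mm thick, x within 20 mm, z up to 42 mm).
- bar (a point): Middle of the front cross-bar, which runs along cradle y right across the wheel: x -11 to 11, y -200 to 200, z 22 to 40 mm (cradle axes from the hub centre); steel cheeks beside the axle reach z = 44 mm within x -15 to 21, y +-22 mm. A like bar behind: z -40 to -22 mm. So a finger pushes a spoke only above or only below the bar and must come out to change sides. This point: cradle z = 31 mm.
- wheel (a joint): Angle of the wheel, rad, not wrapped: 0 or any whole turn when the valve stem is at twelve o'clock; grows as the stem moves anticlockwise seen from the front (from twelve o'clock towards cradle +y). It turns either way, stiffly (about 2 N on a spoke 85 mm from the hub), and stops almost at once when no longer pushed.
- stem_tip (a point): Inner end of the valve stem, 77 mm from the hub centre, 6 mm in front of the wheel's middle plane. The stem is a plain brass tube 9 to 12 mm thick, running from the rim towards the hub (113 to 77 mm from the hub centre), midway between two spokes.
- hub (a point): Hub centre in the wheel's middle plane, at the cradle's origin while the axle is seated. Grey hub: radius 28 mm, cradle z -18 to 18 mm. Grey rim: inner face 112 mm from here, z -17 to 17 mm. The wheel weighs about 0.9 kg.
- axle: Steel axle, 12 mm thick, 100 mm long along cradle z, with the wheel on it. Origin at the hub centre. It rests by its weight in notches that are open up the slope (cradle +x): pulled that way it would lift out.
- flanks_left: Anticlockwise-looking side faces of the wheel's five spokes; origin at the hub centre, x axis points to the valve stem, turns with the wheel. The straight grey spokes are 16 mm wide, 28 to 112 mm from the hub centre, cradle z -14 to 14 mm, at 36, 108, 180, 252 and 324 degrees from the valve stem, which stands in the middle of one of the gaps.
- flanks_right: Clockwise-looking side faces of the same five spokes; origin and axes as flanks_left. Pressing on both side faces at the same time counts as pinching.
- tyre: Black rubber tyre on the rim: outer diameter 314 mm, 40 mm thick (cradle z -20 to 20 mm), inner edge 117 mm from the hub centre. Origin at the hub centre, turns with the wheel.
- stem: The valve stem as a solid, described at stem_tip. Its origin is at the hub centre; its x axis points from the hub to the stem.
- mallet: Bystander: dark wooden carver's mallet standing on its head, 84 mm across, 205 mm tall. Origin under its centre.
- bird: Bystander: pale carved wooden bird on a 60 mm square foot, 123 mm tall. Origin under its centre.
- gauge: Bystander: round steel pressure gauge lying on its back, 64 mm across, 26 mm high, with a short brass nipple. Origin under its centre.

How it is judged:
By the outcome, as a careful person would: the job done as asked, in the order asked, and still so for the second after the job is handed in, with the robot touching nothing.
It also fails if it takes over 54 s, if anything falls off the work surface, if the arm or the gripper's body presses on something with over 40 N, if the wrist force passes 120 N, or if a joint passes its speed limit or range.

## Working session

There is one attempt and no reset: what is moved stays moved. The work goes in short steps, Python scripts to look and compute and a shell command to move; the robot and the scene stay as the last step left them, time stands still between calls to the robot, and variables do not carry over. Pictures are saved under pics/ and viewed, and the job is handed in when it is done.

```bash
mkdir -p pics; ls
python3 - <<'E'
from rig import env, optics
import cv2,json,numpy as np
s=env.sense(); print({k:np.round(v,3).tolist() for k,v in s.items()})
for n in("side","top"):
    d=optics.get_image(n); cv2.imwrite(f"pics/{n}0.png",d["color"][:,:,::-1]); 
    R=cv2.Rodrigues(np.array(d["rvec"]))[0]; print(n,d["mtx"],(-R.T@np.array(d["tvec"]).ravel()),R)
E
```

```text
pics
{'time_s': 0.0, 'q': [60.317, 21.839, 74.384, 0.001, 83.859, -12.335], 'qd': [0.037, 0.029, 0.002, 0.099, -0.012, 0.04], 'tau': [-0.002, -43.793, -22.456, 0.071, 0.035, -0.0], 'tool_pos': [0.164, 0.525, 0.238], 'eef_rot': [-179.92, -0.019, 162.652], 'ft_force': [-0.645, -0.124, -0.705], 'ft_torque': [-0.047, -0.002, -0.02], 'grip_width': 0.088}
side [[524.03532334   0.         279.74118127]
 [  0.         524.03532334 206.60993206]
 [  0.           0.           1.        ]] [ 0.43482381 -1.02482361  1.05482134] [[ 0.99707321 -0.07638954  0.00310691]
 [-0.04932522 -0.67380254 -0.73726329]
 [ 0.05841265  0.73495223 -0.67559839]]
top [[483.05153396   0.         277.01064208]
 [  0.         483.05153396 217.3588158 ]
 [  0.           0.           1.        ]] [ 2.75522373e-01 -5.94150532e-04  1.61291727e+00] [[-0.01500778 -0.99986465 -0.00674217]
 [-0.98695252  0.01589438 -0.1602251 ]
 [ 0.16031058  0.00424957 -0.98705748]]
```

View pics/side0.png

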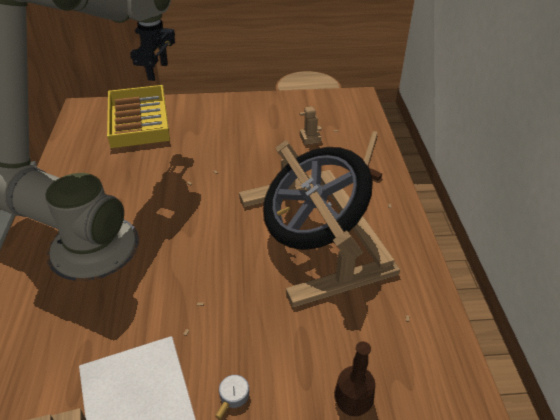

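View pics/top0.png

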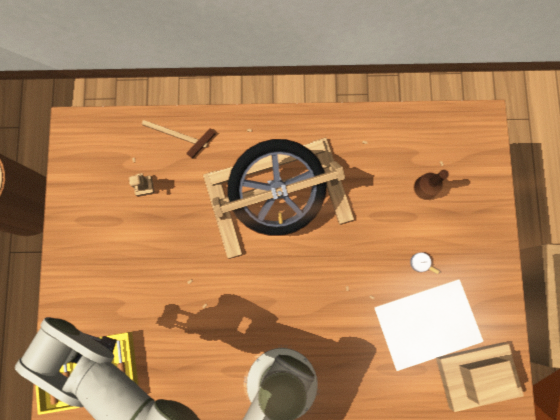

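The top view shows the wheel hub near (279,188), the bar tilted across it, and a brass stem near (281,215). The bystanders are well clear. I'll enlarge this next.

Run:
```python
import cv2
a=cv2.imread("pics/top0.png")[130:260,200:360]; cv2.imwrite("pics/topc.png",cv2.resize(a,None,fx=4.5,fy=4.5,interpolation=cv2.INTER_CUBIC))
a=cv2.imread("pics/side0.png")[130:310,230:410]; cv2.imwrite("pics/sidec.png",cv2.resize(a,None,fx=3.3,fy=3.3,interpolation=cv2.INTER_CUBIC))
```

```text
(no output)
```

View pics/topc.png

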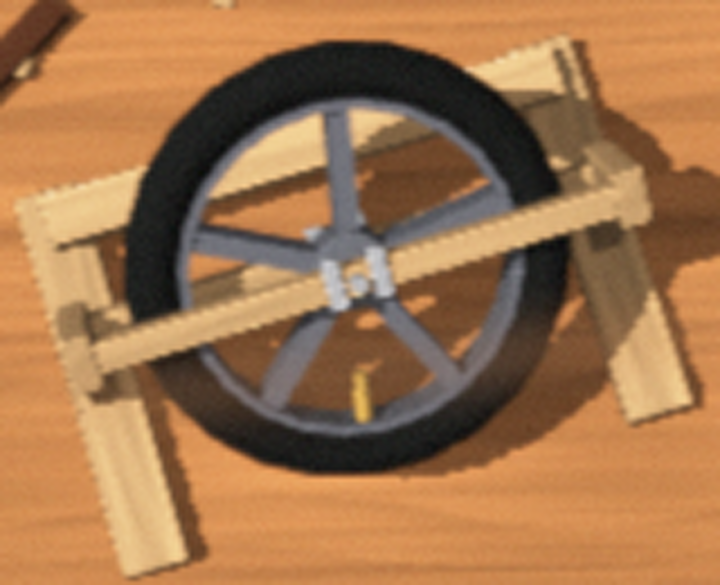

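View pics/sidec.png

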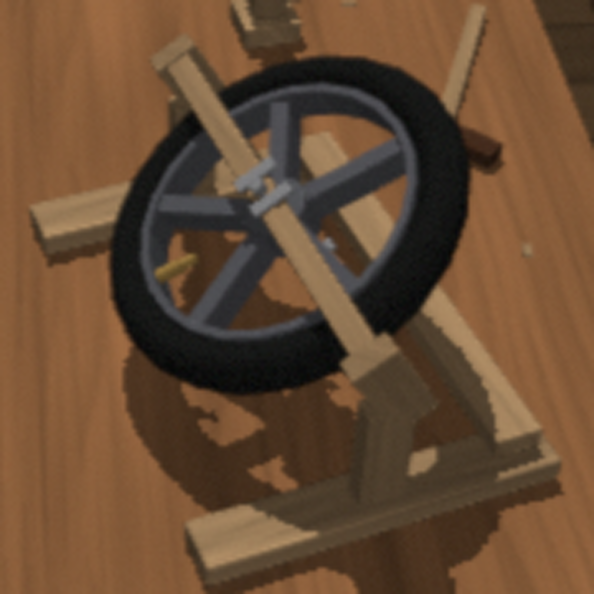

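```bash
cat > h.py <<'E'
import numpy as np,cv2
from scipy.optimize import least_squares
def Rc(psi):
    c,s=np.cos(psi),np.sin(psi);a=np.radians(30)
    h=np.array([c,s,0]);up=np.array([0,0,1.])
    X=np.cos(a)*h+np.sin(a)*up; Z=-np.sin(a)*h+np.cos(a)*up
    return np.c_[X,np.cross(Z,X),Z]
def W(p,pt): return np.array([p[0],p[1],.14])+Rc(p[2])@np.array(pt)
def proj(d,P):
    return cv2.projectPoints(np.array(P,float).reshape(-1,1,3),np.array(d["rvec"]),np.array(d["tvec"]),d["mtx"],None)[0].reshape(-1,2)
def pol(r,a,z): a=np.radians(a);return [r*np.cos(a),r*np.sin(a),z]
def overlay(d,p,th,fn,crop,f):
    im=cv2.resize(np.ascontiguousarray(d["color"][:,:,::-1])[crop[1]:crop[3],crop[0]:crop[2]],None,fx=f,fy=f,interpolation=cv2.INTER_CUBIC)
    t=np.degrees(th)
    def line(pts,col):
        q=(proj(d,[W(p,x) for x in pts])+.5-np.array(crop[:2]))*f
        cv2.polylines(im,[q.astype(np.int32)],False,col,1,cv2.LINE_AA)
    line([pol(.112,a,.017) for a in range(0,361,5)],(0,255,255))
    line([pol(.157,a,0) for a in range(0,361,5)],(0,255,0))
    for x in(-.011,.011): line([(x,-.2,.04),(x,.2,.04)],(255,0,255))
    for k in(36,108,180,252,324):
        for s in(-8,8):
            a=np.radians(t+k);u=np.array([np.cos(a),np.sin(a),0]);v=np.array([-u[1],u[0],0])
            line([u*r+v*s*.001+[0,0,.014] for r in(.028,.112)],(255,255,0))
    line([pol(.077,t,.006),pol(.113,t,.006)],(0,0,255))
    cv2.imwrite(fn,im)
TC=(200,130,360,260);SC=(230,130,410,310)
E
python3 - <<'E'
from h import *; from rig import optics
T=optics.get_image("top");S=optics.get_image("side")
o=[(T,(358,284),(0,0,.05)),(T,(82,350),(0,.195,.042)),(T,(630,190),(0,-.195,.042)),(S,(173,52),(0,.195,.042)),(S,(372,357),(0,-.195,.042))]
st=[(T,(361,375),.077),(T,(363,420),.113),(S,(192,262),.077),(S,(160,275),.113)]
sp=[(T,(338,108),36),(T,(338,108),36)]
def px(d,q): return np.array(q)/4.5+[200,130]-.5 if d is T else np.array(q)/3.3+[230,130]-.5
def f(p):
    r=[proj(d,W(p,x))[0]-px(d,q) for d,q,x in o]
    r+=[proj(d,W(p,pol(R,np.degrees(p[3]),.006)))[0]-px(d,q) for d,q,R in st]
    return np.ravel(r)
best=min((least_squares(f,[.55,0,ps,t]) for ps in(-.3,.3) for t in(2.5,-2.5)),key=lambda r:r.cost)
p=best.x;print(p,np.degrees(p[2:]),best.fun.reshape(-1,2).round(1).tolist())
overlay(T,p,p[3],"pics/to.png",TC,4.5);overlay(S,p,p[3],"pics/so.png",SC,3.3)
np.save("p.npy",p)
E
```

```text
[ 0.61050991  0.00451121  0.28373503 -3.32802979] [  16.25681981 -190.68206084] [[0.2, -1.0], [-0.5, 2.2], [0.4, 0.7], [-0.3, 0.4], [-1.1, 0.6], [-0.6, -2.0], [-0.2, -1.4], [1.2, -1.0], [-0.7, 1.0]]
```

View pics/to.png

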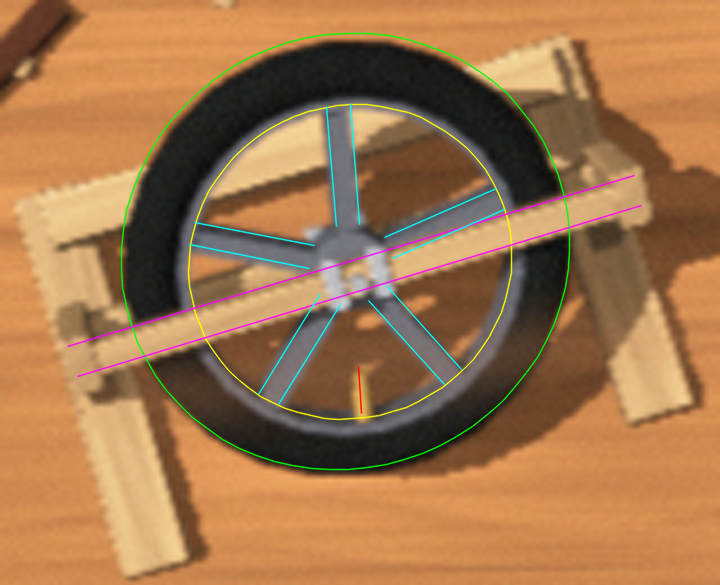

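View pics/so.png

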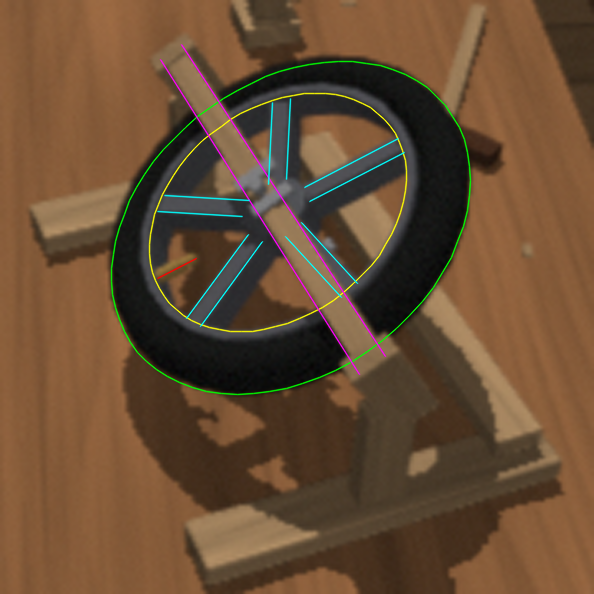

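```bash
cat >> h.py <<'E'
def tyre_mask(d,crop):
    im=d["color"];g=im.max(2)
    m=np.zeros(g.shape,np.uint8);m[crop[1]:crop[3],crop[0]:crop[2]]=(g<58)[crop[1]:crop[3],crop[0]:crop[2]]
    return m
E
python3 - <<'E'
from h import *
import cv2
for n,c,f in(("top",TC,4.5),("side",SC,3.3)):
    im=cv2.imread(f"pics/{n}0.png")[c[1]:c[3],c[0]:c[2]];g=im.max(2)
    o=np.hstack([cv2.resize(((g<t)*255).astype(np.uint8),None,fx=2.2,fy=2.2,interpolation=0) for t in(40,58)])
    cv2.imwrite(f"pics/m_{n}.png",o)
a=cv2.imread("pics/m_top.png");b=cv2.imread("pics/m_side.png")
w=max(a.shape[1],b.shape[1]);P=lambda x:cv2.copyMakeBorder(x,0,0,0,w-x.shape[1],0)
cv2.imwrite("pics/m.png",cv2.resize(np.vstack([P(a),P(b)]),(700,600)))
E
```

```text
(no output)
```

View pics/m.png

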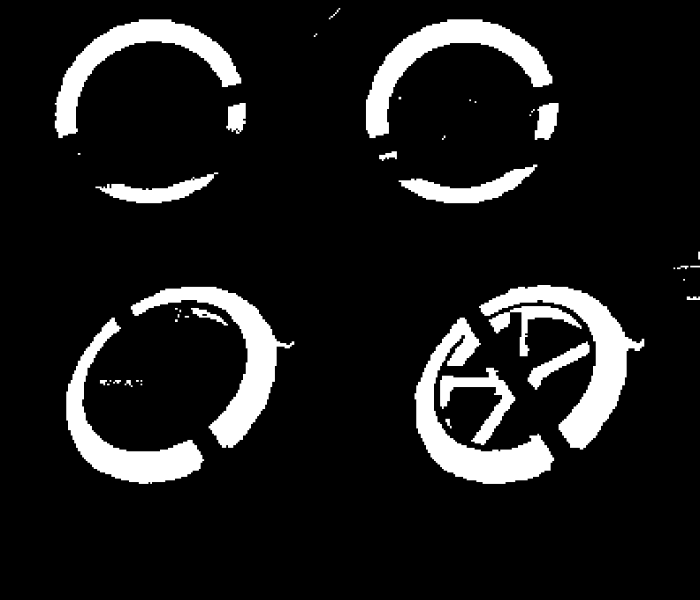

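```bash
cat > fit.py <<'E'
from h import *
def sil(d,p,dz=0):
    R=Rc(p[2]);C=-cv2.Rodrigues(np.array(d["rvec"]))[0].T@np.array(d["tvec"]).ravel()
    pts=[]
    for a in range(0,360,3):
        a=np.radians(a);u=R@np.array([np.cos(a),np.sin(a),0]);t=R@np.array([-np.sin(a),np.cos(a),0])
        c=np.array([p[0],p[1],.14])+.137*u;v=C-c;n=np.cross(t,v);n/=np.linalg.norm(n)
        pts+= [max((c+.02*n,c-.02*n),key=lambda q:(q-c)@u)]
    return proj(d,pts)
def obs(d,crop,c0):
    m=tyre_mask(d,crop);out=[]
    for a in np.radians(np.arange(0,360,3)):
        r=np.arange(20,90,.25);X=c0[0]+r*np.cos(a);Y=c0[1]+r*np.sin(a)
        v=m[np.clip(np.round(Y).astype(int),0,419),np.clip(np.round(X).astype(int),0,559)]
        k=np.nonzero(v)[0]
        if len(k): out.append((np.cos(a)*r[k[-1]]+c0[0]+.0,np.sin(a)*r[k[-1]]+c0[1]))
    return np.array(out)
def dist(S,q):
    return np.array([cv2.pointPolygonTest(S.astype(np.float32).reshape(-1,1,2),(float(x),float(y)),True) for x,y in q])
E
python3 - <<'E'
from fit import *; from rig import optics
T=optics.get_image("top");S=optics.get_image("side")
p0=np.load("p.npy")
oT=obs(T,TC,proj(T,W(p0,(0,0,0)))[0]);oS=obs(S,SC,proj(S,W(p0,(0,0,0)))[0])
for use in("TS","T","S"):
    def f(p):
        q=[p[0],p[1],p0[2]]
        r=[]
        if "T" in use:r.append(dist(sil(T,q),oT))
        if "S" in use:r.append(dist(sil(S,q),oS))
        return np.concatenate(r)
    b=least_squares(f,p0[:2],loss="soft_l1",f_scale=.5,x_scale=.01,diff_step=1e-3);r=f(b.x)
    print(use,b.x,np.median(np.abs(r)),np.median(r))
E
```

```text
TS [0.6088528  0.00494607] 0.892641819576521 0.784000120960839
T [0.60542793 0.00347602] 1.1069640081208645 1.0802548803688767
S [0.61092279 0.00672871] 0.6858640496020388 0.6440370783818226
```

```bash
cat > g.py <<'E'
from h import *; from scipy.spatial.transform import Rotation as Ro
P=np.array([.608,.005,np.radians(16.26)])
def target(a,r,z):
    R=Rc(P[2]);u=R@np.array(pol(1,a,0));Z=-R[:,2];Y=-u
    return W(P,pol(r,a,z)),np.c_[np.cross(Y,Z),Y,Z]
def now():
    from rig import env
    s=env.sense();return s,np.array(s["tool_pos"]),Ro.from_euler("xyz",s["eef_rot"],degrees=True).as_matrix()
def delta(a,r,z):
    s,t,R=now();p,Q=target(a,r,z)
    print("t",s["time_s"],"tcp",t.round(4),"F",np.round(s["ft_force"],1),"q",np.round(s["q"]),"target",p.round(3))
    print("shift mm in tool now",(R.T@(p-t)*1e3).round(1)," turn",Ro.from_matrix(R.T@Q).as_rotvec(degrees=True).round(2), "shift in target axes",(Q.T@(p-t)*1e3).round(1))
def where():
    s,t,R=now();c=Rc(P[2]).T@(t-[P[0],P[1],.14]);y=Rc(P[2]).T@R
    print("t",round(s["time_s"],2),"cradle mm",(c*1e3).round(1),"a",np.degrees(np.arctan2(c[1],c[0]))%360,"r",np.hypot(*c[:2]),"F cradle",(Rc(P[2]).T@np.array(s["ft_force"])).round(1),"toolY ang",np.degrees(np.arctan2(-y[1,1],-y[0,1]))%360,"w",s["grip_width"])
E
python3 -c "
from g import *
delta(241,.078,.15)"
```

```text
t 0.3 tcp [0.164  0.5249 0.2385] F [-0.2 -1.  -0.3] q [ 60.  22.  74.   0.  84. -12.] target [ 0.524 -0.091  0.251]
shift mm in tool now [-526.9 -480.3  -12.3]  turn [-15.62 -25.65  -4.5 ] shift in target axes [-471.8 -529.3   75.7]
```

```bash
python3 -m inch '[[0,0,0,-38,-34,-4,-1],[0,0,0,-38,-34,-4,-1],[0,0,0,-38,-34,-4,-1],[0,0,0,-38,-34,-4,-1],[0,0,0,-38,-34,-4,-1],[0,0,0,-38,-34,-4,-1],[0,0,0,-38,-34,-4,-1]]' && python3 -m inch '[[0,0,0,-38,-34,-1,-1],[0,0,0,-38,-34,-1,-1],[0,0,0,-38,-34,-1,-1],[0,0,0,-38,-34,-1,-1],[0,0,0,-38,-34,-1,-1],[0,0,0,-38,-34,-1,-1],[0,0,0,0,0,0,-1]]'; python3 -m inch '[[-5.2,-8.6,-1.5,0,0,0,-1],[-5.2,-8.6,-1.5,0,0,0,-1],[-5.2,-8.5,-1.5,0,0,0,-1],[0,0,0,0,0,0,-1]]'; python3 -c "
from g import *
delta(241,.078,.06);where()"
```

```text
time_s: 1.18
tool_pos: [0.3475, 0.217, 0.267]
eef_rot: [180.0, 0.0, 162.7]
ft_force: [0.2, 0.0, 0.2]
grip_width: 0.0203
time_s: 2.05
tool_pos: [0.5048, -0.0468, 0.272]
eef_rot: [-180.0, -0.0, 162.4]
ft_force: [-0.5, 0.7, -0.1]
grip_width: 0.0005
time_s: 2.55
tool_pos: [0.5018, -0.0436, 0.2723]
eef_rot: [164.3, 25.8, 163.5]
ft_force: [-0.3, 0.0, 0.5]
grip_width: 0.0005
t 2.55 tcp [ 0.5018 -0.0436  0.2723] F [-0.3  0.   0.5] q [ -29.    5.   97.   25.   58. -116.] target [ 0.567 -0.078  0.173]
shift mm in tool now [-21.7 -46.7 112.3]  turn [-0.01 -0.06 -0.11] shift in target axes [-21.5 -46.7 112.3]
t 2.55 cradle mm [-33.9 -16.9 172.3] a 206.53844906353865 r 0.03792319038196343 F cradle [-0.   0.1  0.6] toolY ang 240.88863479232637 w 0.0004672077714955391
```

```bash
python3 -m inch '[[0,0,0,-11,-23,20,-1],[0,0,0,-11,-24,20,-1],[0,0,0,0,0,25,-1],[0,0,0,0,0,25,-1],[0,0,0,0,0,22,-1],[0,0,0,0,0,0,-1]]'
python3 - <<'E'
from g import *
from rig import optics
where()
s,t,R=now()
for n,c,f in(("top",TC,4.5),("side",SC,3.3)):
    d=optics.get_image(n);overlay(d,P,np.radians(169.3),f"pics/{n}1.png",c,f)
    print(n,(proj(d,t)[0]+.5-np.array(c[:2]))*f)
E
```

```text
time_s: 3.3
tool_pos: [0.5697, -0.078, 0.173]
eef_rot: [164.4, 25.8, 163.8]
ft_force: [-0.5, -0.5, -0.1]
grip_width: 0.0002
t 3.3 cradle mm [-35.5 -69.   58.6] a 242.78314370363273 r 0.07755306371260372 F cradle [-0.6 -0.3  0.2] toolY ang 241.0575998145637 w 0.0001977383434320447
top [471.25814364 305.27387617]
side [244.83723512 261.77098755]
```

View pics/top1.png

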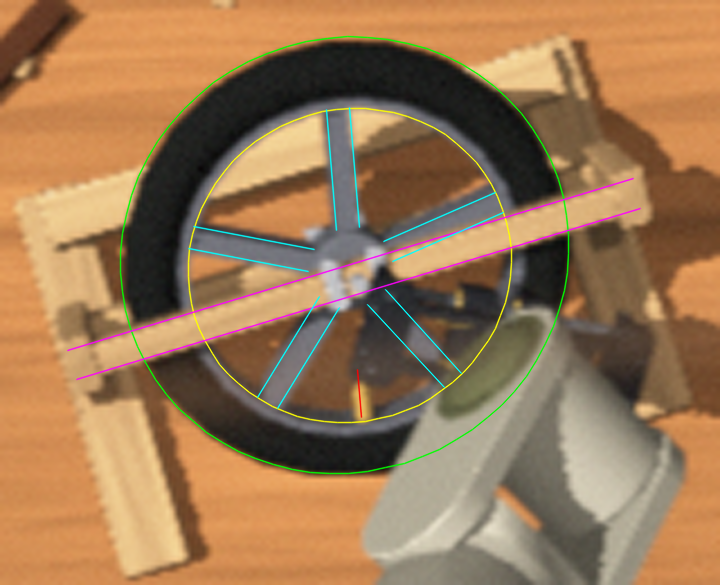

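View pics/side1.png

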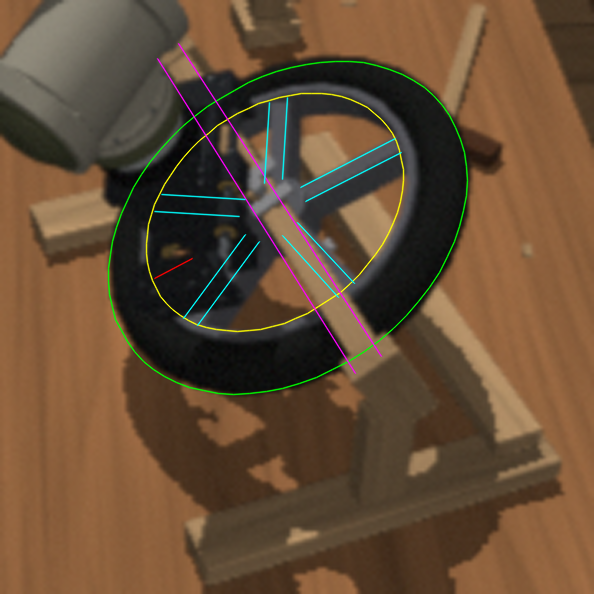

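Run:
```python
from g import *
from rig import optics
for n,c,f in(("side",(255,160,335,240),8),("top",(270,170,330,230),8)):
    d=optics.get_image(n);im=d["color"][:,:,::-1][c[1]:c[3],c[0]:c[2]]
    im=np.clip(255*(im/255.)**.5,0,255).astype(np.uint8)
    cv2.imwrite(f"pics/{n}2.png",cv2.resize(im,None,fx=f*.93,fy=f*.93,interpolation=cv2.INTER_CUBIC))
```

```text
(no output)
```

View pics/side2.png

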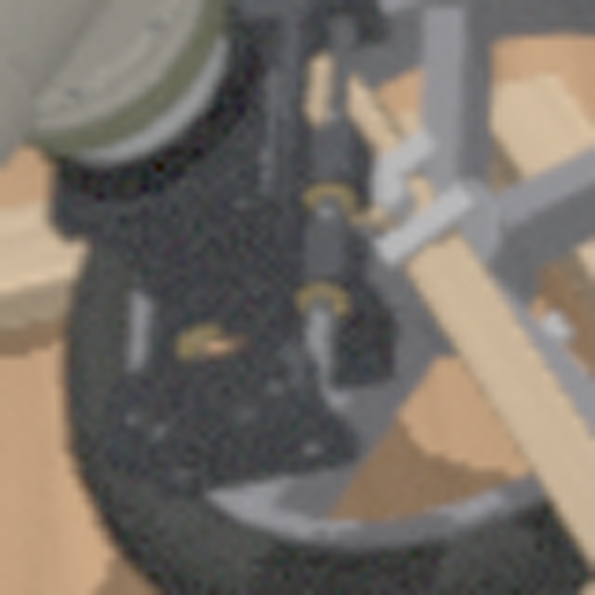

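View pics/top2.png

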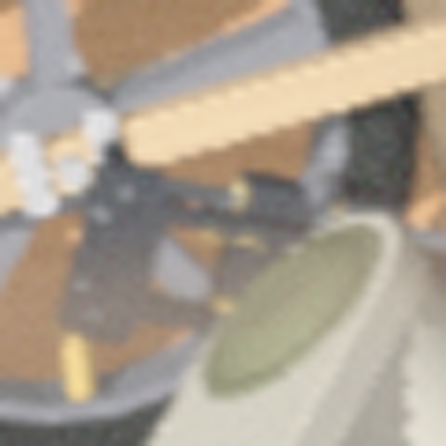

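Run:
```python
import cv2
a=cv2.imread("pics/top0.png")[160:225,210:350]; cv2.imwrite("pics/tb.png",cv2.resize(a,None,fx=5.7,fy=5.7,interpolation=cv2.INTER_CUBIC))
a=cv2.imread("pics/side0.png")[140:260,260:380]; cv2.imwrite("pics/sb.png",cv2.resize(a,None,fx=5,fy=5,interpolation=cv2.INTER_CUBIC))
```

```text
(no output)
```

View pics/tb.png

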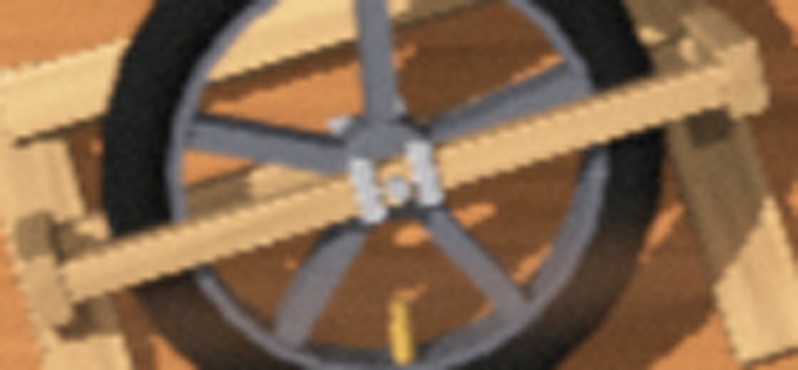

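View pics/sb.png

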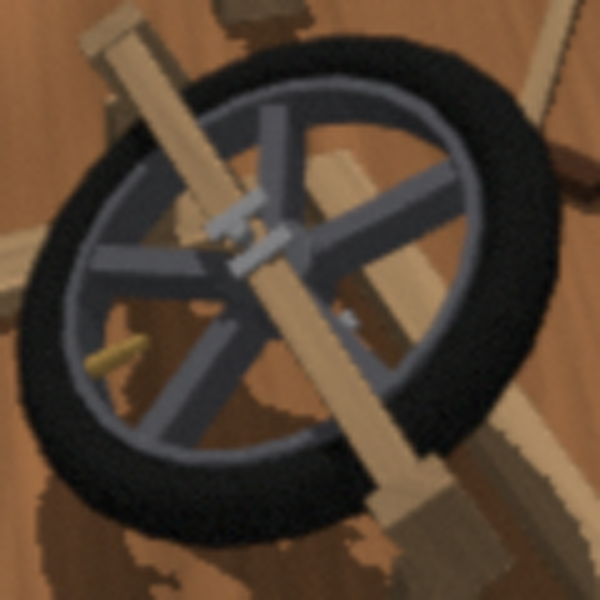

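```bash
cat > fit2.py <<'E'
from fit import *; from g import target
import pickle
def imgs():
    from rig import optics
    T=optics.get_image("top");S=optics.get_image("side")
    T["color"]=cv2.imread("pics/top0.png")[:,:,::-1];S["color"]=cv2.imread("pics/side0.png")[:,:,::-1]
    return T,S
T,S=imgs()
p0=np.load("p.npy")
oT=obs(T,TC,proj(T,W(p0,(0,0,0)))[0]);oS=obs(S,SC,proj(S,W(p0,(0,0,0)))[0])
tb=lambda q:np.array(q)/5.7+[210,160]-.5
sb=lambda q:np.array(q)/5+[260,140]-.5
E_=[(T,(-.011,.04),[tb(q) for q in((78,298),(400,199),(725,100))][::2]),(T,(.011,.022),[tb((75,260)),tb((720,68))]),
 (S,(-.011,.04),[sb((110,58)),sb((375,490))]),(S,(.011,.035),[sb((135,32)),sb((415,455))])]
tc=lambda q:np.array(q)/4.5+[200,130]-.5
sc=lambda q:np.array(q)/3.3+[230,130]-.5
st=[(T,tc((361,375)),.077),(T,tc((363,420)),.113),(S,sc((194,262)),.077),(S,sc((158,274)),.113),(T,tb((398,300)),.077),(S,sb((145,344)),.077)]
ax=[(T,tb((399,188)),.05)]
def f(p):
    q=p[:3];off={id(T):p[4:6],id(S):p[6:8]};r=[]
    for d,o in((T,oT),(S,oS)):
        e=dist(sil(d,q)+off[id(d)],o)+p[8];r+=list(np.clip(e,-3,3)*.15)
    for d,(x,z),pts in E_:
        a,b=proj(d,[W(q,(x,.19,z)),W(q,(x,-.19,z))])+off[id(d)];t=(b-a)/np.linalg.norm(b-a);n=np.array([-t[1],t[0]])
        r+=[(pt-a)@n for pt in pts]
    for d,pt,R in st: r+=list((proj(d,W(q,pol(R,np.degrees(p[3]),.006)))[0]+off[id(d)]-pt)*.7)
    for d,pt,z in ax: r+=list(proj(d,W(q,(0,0,z)))[0]+off[id(d)]-pt)
    r+=list(np.array(p[4:8])/.7)
    return np.array(r)
b=least_squares(f,[*p0,0,0,0,0,0],x_scale=[.01,.01,.02,.02,1,1,1,1,1],diff_step=1e-4)
p=b.x;print(p.round(4),np.degrees(p[2]),np.degrees(p[3])%360);print(b.fun[len(oT)+len(oS):].round(1))
np.save("p2.npy",p)
for d,n,c,k,o in((T,"t3",TC,4.5,p[4:6]),(S,"s3",SC,3.3,p[6:8])):
    e=dict(d);m=d["mtx"].copy();m[:2,2]+=o;e["mtx"]=m;overlay(e,p,p[3],f"pics/{n}.png",c,k)
E
python3 fit2.py
```

```text
[ 0.6084  0.0039  0.2827 -3.3288  0.1857  0.6802  0.5406 -0.3469 -0.8196] 16.195367013443956 169.27547047949585
[-0.7 -1.1  1.5  1.9 -0.8  0.2  0.1 -0.8 -0.2 -0.4  0.1 -0.   0.3 -0.8
 -0.2  0.8  0.1  0.   0.1 -0.4  0.2  0.5  0.3  1.   0.8 -0.5]
```

```bash
sed -i 's/^P=.*/P=np.array([.608,.004,np.radians(16.2)])/' g.py; python3 -m inch '[[0,0,0,7,0,0,-1],[0,0,0,0,0,15,-1],[0,0,0,0,0,15,-1],[0,0,0,0,0,15,-1],[0,0,0,0,0,15,-1],[0,0,0,0,0,0,-1]]'; python3 -c "
from g import *
delta(236,.078,-.002);where()"
```

```text
time_s: 4.35
tool_pos: [0.592, -0.0686, 0.1176]
eef_rot: [164.3, 25.9, 163.7]
ft_force: [0.4, 0.3, 0.3]
grip_width: 0.0004
t 4.35 tcp [ 0.592  -0.0686  0.1176] F [0.4 0.3 0.3] q [ -26.   26.   98.   33.   38. -127.] target [ 0.591 -0.068  0.116]
shift mm in tool now [ 1.7 -0.3  0.4]  turn [ 0.06 -0.08  5.05] shift in target axes [ 1.7 -0.4  0.4]
t 4.35 cradle mm [-42.  -65.2  -1.6] a 237.2254177501094 r 0.07757113070395573 F cradle [0.6 0.2 0. ] toolY ang 241.0499955039878 w 0.0004136440481391738
```

```bash
python3 -m inch '[[0,0,4,0,0,0,-1],[0,0,4,5.4,0.2,0,-1],[0,0,4,5.4,0.2,0,-1],[0,0,4,5.4,0.2,0,-1],[0,0,4,5.4,0.2,0,-1],[0,0,4,5.4,0.2,0,-1]]'; python3 -c "
from g import *
delta(216,.078,-.002);where()"
```

```text
time_s: 5.1
tool_pos: [0.571, -0.0567, 0.1099]
eef_rot: [155.2, 17.7, 139.2]
ft_force: [1.8, -2.6, -0.9]
grip_width: 0.0001
t 5.1 tcp [ 0.571  -0.0567  0.1099] F [ 1.8 -2.6 -0.9] q [ -26.   25.  102.   36.   35. -106.] target [ 0.569 -0.055  0.107]
shift mm in tool now [ 3.3 -0.8  2.2]  turn [0.04 0.19 0.95] shift in target axes [ 3.3 -0.9  2.2]
t 5.1 cradle mm [-60.5 -48.    0.2] a 218.45374581363333 r 0.07721005529918822 F cradle [ 0.4 -3.  -1.3] toolY ang 216.94801760124778 w 5.805677569180231e-05
```

```bash
python3 -m inch '[[0,0,4,5.4,0.1,0.3,-1],[0,0,4,5.4,0.1,0.3,-1],[0,0,4,5.4,0.1,0.3,-1],[0,0,4,5.4,0.1,0.3,-1],[0,0,4,5.4,0.1,0.3,-1],[0,0,4,5.4,0.1,0.3,-1],[0,0,4,5.4,0.1,0.3,-1],[0,0,4,5.4,0.1,0.3,-1]]'; python3 -c "
from g import *
delta(185,.078,-.002);where()"
```

```text
time_s: 6.1
tool_pos: [0.5478, -0.0222, 0.0999]
eef_rot: [150.0, 2.6, 110.4]
ft_force: [-0.8, -2.8, 1.9]
grip_width: 0.0007
t 6.1 tcp [ 0.5478 -0.0222  0.0999] F [-0.8 -2.8  1.9] q [-23.  24. 107.  38.  31. -74.] target [ 0.546 -0.021  0.099]
shift mm in tool now [ 1.7 -1.1 -0.2]  turn [ 0.13  0.12 -0.06] shift in target axes [ 1.7 -1.1 -0.2]
t 6.1 cradle mm [-76.5  -8.4  -2.2] a 186.24754800175657 r 0.07692433266289866 F cradle [-0.4 -2.4  2.4] toolY ang 184.94038197520715 w 0.0006610168968129859
```

```bash
python3 -m inch '[[0,0,4,5.5,0,0.1,-1],[0,0,4,5.4,0,0.1,-1],[0,0,4,5.4,0,0.1,-1],[0,0,4,5.4,0,0,-1],[0,0,4,5.4,0,0,-1],[0,0,4,5.4,0,0,-1],[0,0,4,5.4,0,0,-1],[0,0,4,5.4,0,0,-1]]'; python3 -c "
from g import *
delta(153,.078,-.002);where()"
```

```text
time_s: 7.1
tool_pos: [0.5418, 0.02, 0.103]
eef_rot: [152.6, -13.1, 82.3]
ft_force: [0.1, -3.3, 0.6]
grip_width: 0.0001
t 7.1 tcp [0.5418 0.02   0.103 ] F [ 0.1 -3.3  0.6] q [-18.  23. 108.  36.  28. -36.] target [0.541 0.021 0.104]
shift mm in tool now [ 1.5 -0.5 -0.5]  turn [ 0.19  0.03 -0.06] shift in target axes [ 1.5 -0.5 -0.5]
t 7.1 cradle mm [-69.7  33.9  -2.5] a 154.07500158235408 r 0.0774809824491299 F cradle [-0.4 -3.2  0.9] toolY ang 152.93590644790078 w 9.338395441460708e-05
```

```bash
python3 -m inch '[[0,0,4,5.4,0,0,-1],[0,0,4,5.4,0,0,-1],[0,0,4,5.4,0,0,-1],[0,0,4,5.4,0,0,-1],[0,0,4,5.4,0,0,-1],[0,0,0,-5,0,0,-1],[0,0,0,-5,0,0,-1],[0,0,0,0,0,0,-1]]'; python3 -m inch '[[0,0,0,0,0,-20,-1],[0,0,0,0,0,-25,-1],[0,0,0,0,0,-25,-1],[0,0,0,0,0,0,-1]]';python3 - <<'E'
from g import *
from rig import optics
where()
delta(225,.078,.068)
for n,c,f in(("top",TC,4.5),("side",SC,3.3)):
    d=optics.get_image(n);cv2.imwrite(f"pics/{n}4r.png",d["color"][:,:,::-1]);overlay(d,P,np.radians(86),f"pics/{n}4.png",c,f)
E
```

```text
time_s: 8.1
tool_pos: [0.5434, 0.0366, 0.106]
eef_rot: [158.5, -21.4, 63.4]
ft_force: [0.2, -0.0, -0.8]
grip_width: 0.0002
time_s: 8.6
tool_pos: [0.5101, 0.027, 0.168]
eef_rot: [158.3, -21.5, 63.4]
ft_force: [-0.0, 0.1, 1.0]
grip_width: 0.0004
t 8.6 cradle mm [-61.9  49.4  68. ] a 141.39705443432922 r 0.0791448421914078 F cradle [0.5 0.1 0.9] toolY ang 133.09923079803875 w 0.00038161003502245054
t 8.6 tcp [0.5101 0.027  0.168 ] F [-0.   0.1  1. ] q [-19.  13. 108.  28.  37.  -8.] target [ 0.545 -0.072  0.171]
shift mm in tool now [-66.5  80.9   0.2]  turn [  0.21   0.1  -91.9 ] shift in target axes [-78.7 -69.2   0. ]
```

View pics/top4.png

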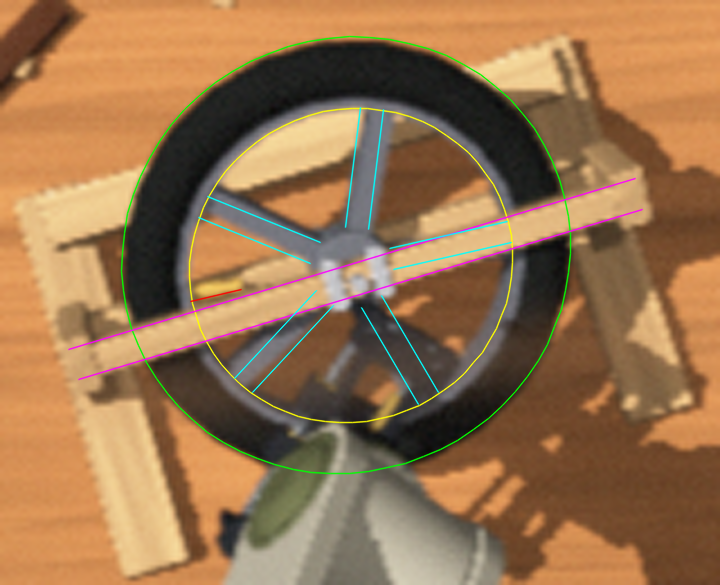

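View pics/side4.png

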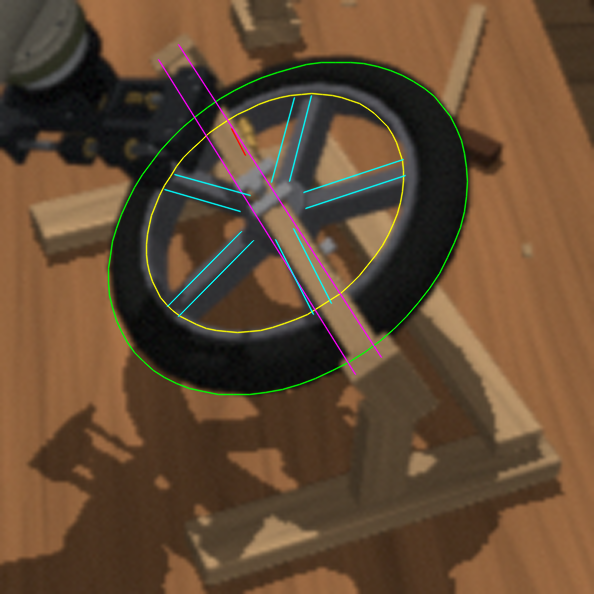

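```bash
python3 -m inch '[[0,0,-10,-12.5,0,0,-1],[0,0,-10,-12.5,0,0,-1],[0,0,-10,-12.5,0,0,-1],[0,0,-10,-12.5,0,0,-1],[0,0,-10,-12.5,0,0,-1],[0,0,-10,-12.5,0,0,-1],[0,0,-10,-12.5,0,0,-1],[0,0,-10,-12.5,0,0,-1]]';python3 -m inch '[[0,0,-10,-12.5,0,0,-1],[0,0,-2,0,0,0,-1],[0,0,0,0,0,0,-1]]'
python3 - <<'E'
from g import *
where()
delta(227,.078,-.002)
E
```

```text
time_s: 9.7
tool_pos: [0.5196, -0.0641, 0.156]
eef_rot: [154.2, 15.9, 135.9]
ft_force: [0.1, 0.5, 0.4]
grip_width: 0.0008
time_s: 10.07
tool_pos: [0.5276, -0.0718, 0.1598]
eef_rot: [157.7, 20.6, 147.0]
ft_force: [0.6, -0.4, -0.2]
grip_width: 0.0006
t 10.07 cradle mm [-75.3 -50.4  66.4] a 213.78040996290702 r 0.09059637625981372 F cradle [ 0.3 -0.6 -0.4] toolY ang 224.90172976968017 w 0.0006290665528980465
t 10.075 tcp [ 0.5276 -0.0718  0.1598] F [ 0.6 -0.4 -0.2] q [ -31.   17.  104.   33.   43. -113.] target [ 0.581 -0.063  0.112]
shift mm in tool now [-20.4  10.9  68.4]  turn [ 0.05 -0.06 -2.1 ] shift in target axes [-20.7  10.2  68.4]
```

```bash
python3 -m inch '[[0,0,-2,-20,11,0,-1],[0,0,0,0,0,0,-1],[0,0,0,0,0,17,-1],[0,0,0,0,0,17,-1],[0,0,0,0,0,17,-1],[0,0,0,0,0,17,-1],[0,0,0,0,0,0,-1]]'
python3 - <<'E'
from g import *
where()
E
```

```text
time_s: 10.95
tool_pos: [0.5806, -0.0632, 0.1113]
eef_rot: [158.5, 21.4, 149.2]
ft_force: [-0.3, 0.3, 0.9]
grip_width: 0.0005
t 10.95 cradle mm [-53.4 -56.9  -2.4] a 226.81311473621767 r 0.07799232369882898 F cradle [0.3 0.4 0.9] toolY ang 227.0350353912042 w 0.00045140666923235113
```

```bash
python3 -m inch '[[0,0,4,5.4,0.1,0.1,-1],[0,0,4,5.4,0.1,0.1,-1],[0,0,4,5.4,0.1,0.1,-1],[0,0,4,5.4,0.1,0.1,-1],[0,0,4,5.4,0.1,0.1,-1],[0,0,4,5.4,0.1,0.1,-1],[0,0,4,5.4,0.1,0.1,-1],[0,0,4,5.4,0.1,0.1,-1]]'
python3 - <<'E'
from g import *
where()
E
python3 -m inch '[[0,0,4,5.4,0,0.1,-1],[0,0,4,5.4,0,0.1,-1],[0,0,4,5.4,0,0.1,-1],[0,0,4,5.4,0,0.1,-1],[0,0,4,5.4,0,0.1,-1],[0,0,4,5.4,0,0,-1],[0,0,4,5.4,0,0,-1]]'
python3 - <<'E'
from g import *
where()
E
```

```text
time_s: 11.95
tool_pos: [0.5524, -0.0348, 0.1014]
eef_rot: [150.7, 7.5, 119.1]
ft_force: [-0.5, -2.3, 1.1]
grip_width: 0.0003
t 11.95 cradle mm [-74.9 -21.8  -1.3] a 196.21702177577322 r 0.07797980072365508 F cradle [-0.4 -2.   1.5] toolY ang 194.93999060652922 w 0.0002814130586230823
time_s: 12.82
tool_pos: [0.5407, 0.0008, 0.1001]
eef_rot: [150.5, -6.4, 94.8]
ft_force: [-0.4, -3.1, 1.6]
grip_width: 0.0003
t 12.82 cradle mm [-76.7  15.7  -1.7] a 168.42768473186092 r 0.07830955487633648 F cradle [-0.3 -2.9  2. ] toolY ang 166.93357272374445 w 0.00028489697181302456
```

```bash
python3 -m inch '[[0,0,4,5.4,0,0,-1],[0,0,4,5.4,0,0,-1],[0,0,4,5.4,0,0,-1],[0,0,4,5.4,0,0,-1],[0,0,4,5.4,0,0,-1],[0,0,4,5.4,0,0,-1],[0,0,4,5.4,0,0,-1],[0,0,0,0,0,0,-1]]'
python3 - <<'E'
from g import *
from rig import optics
where()
for n,c,f in(("top",TC,4.5),("side",SC,3.3)):
    d=optics.get_image(n);cv2.imwrite(f"pics/{n}5r.png",d["color"][:,:,::-1]);overlay(d,P,np.radians(15),f"pics/{n}5.png",c,f)
E
```

```text
time_s: 13.82
tool_pos: [0.544, 0.0378, 0.1078]
eef_rot: [156.3, -19.2, 69.4]
ft_force: [-0.7, 0.2, 0.6]
grip_width: 0.0003
t 13.82 cradle mm [-61.2  50.3  -1.9] a 140.59207809518543 r 0.07918255245425296 F cradle [-0.2  0.4  0.8] toolY ang 139.12627080028557 w 0.0002683635056954076
```

View pics/top5.png

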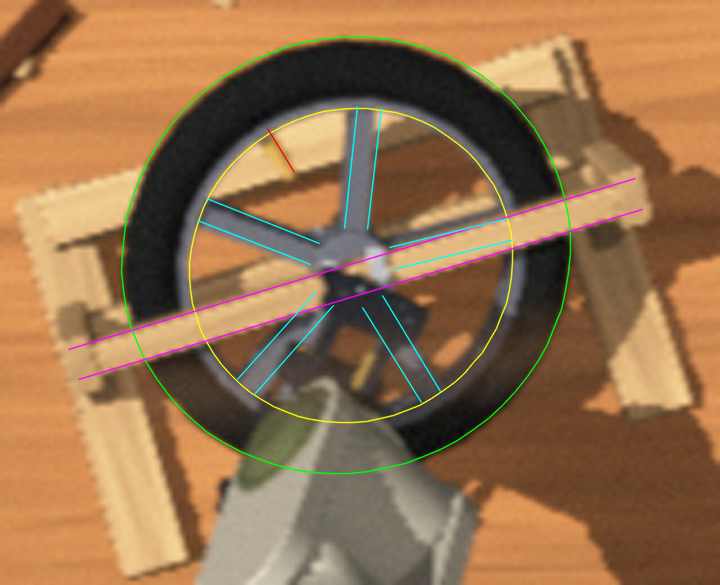

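View pics/side5.png

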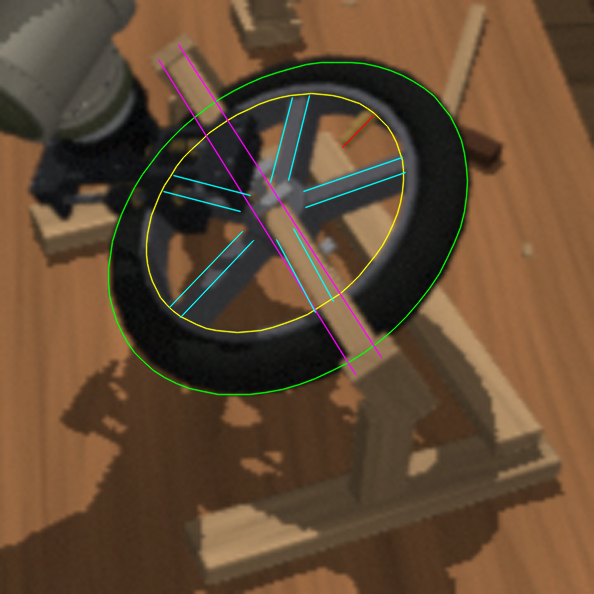

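Run:
```python
import cv2
a=cv2.imread("pics/top5r.png")[145:195,240:300]; a=cv2.resize(a,None,fx=10,fy=10,interpolation=cv2.INTER_CUBIC);cv2.imwrite("pics/t5z.png",a)
a=cv2.imread("pics/side5r.png")[150:200,315:365]; cv2.imwrite("pics/s5z.png",cv2.resize(a,None,fx=10,fy=10,interpolation=cv2.INTER_CUBIC))
```

```text
(no output)
```

View pics/t5z.png

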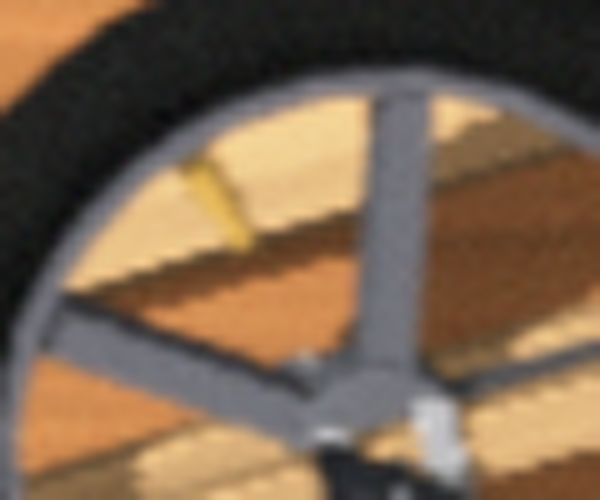

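View pics/s5z.png

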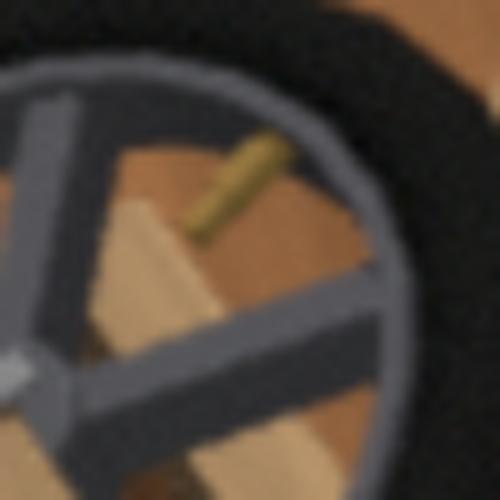

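```bash
cat > th.py <<'E'
from h import *
def theta(items,th0):
    """items: (cam dict, 't'/'s', px, r, k, z)"""
    p=np.load("p2.npy");off={'t':p[4:6],'s':p[6:8]}
    out=[]
    for d,n,px,r,k,z in items:
        g=lambda t:(proj(d,W(p,pol(r,t+k,z)))[0]+off[n]-px)
        b=least_squares(lambda v:g(v[0]),[th0],diff_step=1e-3);out.append((round(b.x[0],1),g(b.x[0]).round(1).tolist()))
    return out
E
python3 - <<'E'
from th import *; from rig import optics
T=optics.get_image("top");S=optics.get_image("side")
t=lambda x,y:np.array([x,y])/10+[240,145]-.5
s=lambda x,y:np.array([x,y])/10+[315,150]-.5
for o in theta([(T,'t',t(242,243),.077,0,.006),(T,'t',t(193,165),.113,0,.006),(S,'s',s(195,228),.077,0,.006),(S,'s',s(278,142),.113,0,.006),
 (T,'t',t(402,97),.112,-36,.014),(T,'t',t(50,330),.112,36,.014),(S,'s',s(52,97),.112,36,.014),(S,'s',s(385,280),.112,-36,.014)],16): print(o)
E
```

```text
(np.float64(18.1), [0.2, 0.4])
(np.float64(17.5), [-1.0, -1.6])
(np.float64(17.4), [-0.7, 1.1])
(np.float64(17.2), [0.1, -0.1])
(np.float64(18.3), [0.0, -0.3])
(np.float64(16.4), [-0.2, -0.1])
(np.float64(17.7), [-0.1, -0.5])
(np.float64(17.7), [-0.7, 0.2])
```

```bash
python3 -m inch '[[0,0,4,5.4,0,0,-1],[0,0,4,5.4,0,0,-1],[0,0,3,4.1,0.1,0,-1],[0,0,2,2.7,0,0,-1],[0,0,2,2.7,0,0,-1],[0,0,0,0,0,0,-1]]'
python3 - <<'E'
from g import *
from rig import optics
where()
for n,c in(("top",(240,145,300,195)),("side",(315,150,365,200))):
    d=optics.get_image(n)["color"][:,:,::-1];cv2.imwrite(f"pics/{n}6r.png",d)
    cv2.imwrite(f"pics/{n}6z.png",cv2.resize(d[c[1]:c[3],c[0]:c[2]],None,fx=10,fy=10,interpolation=cv2.INTER_CUBIC))
E
```

```text
time_s: 14.78
tool_pos: [0.5521, 0.0545, 0.1145]
eef_rot: [162.1, -24.5, 54.2]
ft_force: [-1.3, 0.5, 0.3]
grip_width: 0.0003
t 14.78 cradle mm [-47.1  64.1  -2.3] a 126.27405325611106 r 0.07952679056487925 F cradle [-0.8  0.8  0.8] toolY ang 124.11102096129194 w 0.00027154253397155366
```

View pics/top6z.png

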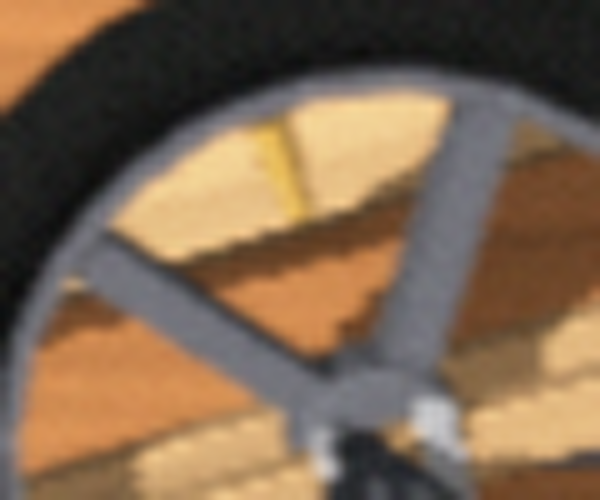

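View pics/side6z.png

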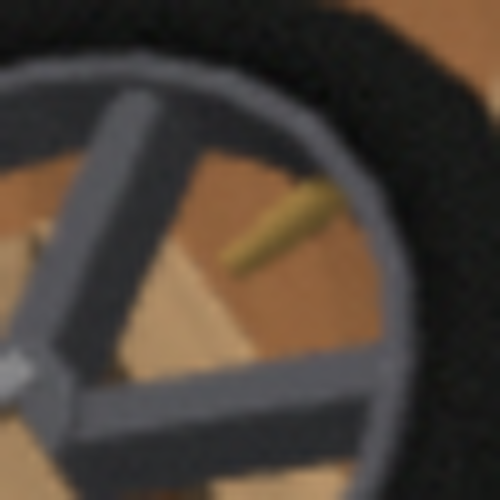

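Run:
```python
from th import *; from rig import optics
T=optics.get_image("top");S=optics.get_image("side")
t=lambda x,y:np.array([x,y])/10+[240,145]-.5
s=lambda x,y:np.array([x,y])/10+[315,150]-.5
for o in theta([(T,'t',t(300,217),.077,0,.006),(T,'t',t(268,128),.113,0,.006),(S,'s',s(228,265),.077,0,.006),(S,'s',s(325,195),.113,0,.006),
 (T,'t',t(487,110),.112,-36,.014),(T,'t',t(92,258),.112,36,.014),(S,'s',s(132,97),.112,36,.014),(S,'s',s(390,368),.112,-36,.014)],3): print(o)
```

```text
(np.float64(3.8), [0.0, 0.1])
(np.float64(3.9), [-0.7, -1.9])
(np.float64(5.1), [-0.4, 0.3])
(np.float64(4.2), [1.0, -1.0])
(np.float64(4.6), [0.1, -0.4])
(np.float64(3.1), [-0.4, -0.3])
(np.float64(4.9), [0.1, -0.9])
(np.float64(3.5), [-0.7, -0.1])
```

```bash
python3 -m inch '[[0,0,2,2.8,0.1,0,-1],[0,0,1.5,2.0,0.1,0,-1],[0,0,1,1.4,0,0,-1],[0,0,0,0,0,0,-1]]'
python3 - <<'E'
from g import *
from rig import optics
where()
for n,c in(("top",(240,145,300,195)),("side",(315,150,365,200))):
    d=optics.get_image(n)["color"][:,:,::-1];cv2.imwrite(f"pics/{n}7r.png",d)
    cv2.imwrite(f"pics/{n}7z.png",cv2.resize(d[c[1]:c[3],c[0]:c[2]],None,fx=10,fy=10,interpolation=cv2.INTER_CUBIC))
E
```

```text
time_s: 15.48
tool_pos: [0.5559, 0.0589, 0.1173]
eef_rot: [164.1, -25.8, 49.5]
ft_force: [-2.9, -0.4, -1.7]
grip_width: 0.0003
t 15.47 cradle mm [-41.4  67.3  -2.3] a 121.60686540782638 r 0.07901019710935188 F cradle [-3.3  0.5  0. ] toolY ang 119.58215230435697 w 0.0002530961785210693
```

View pics/top7z.png

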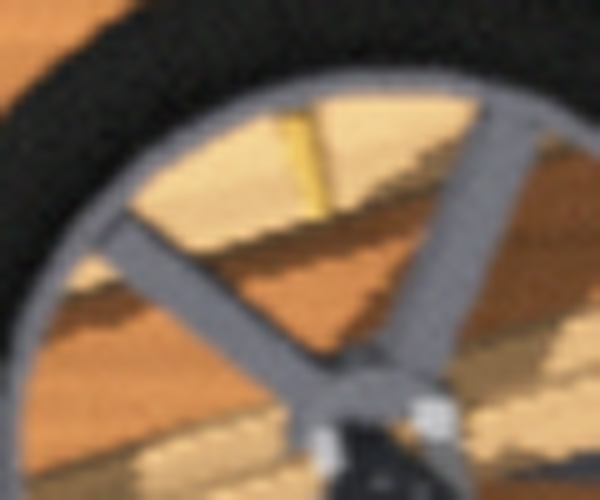

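View pics/side7z.png

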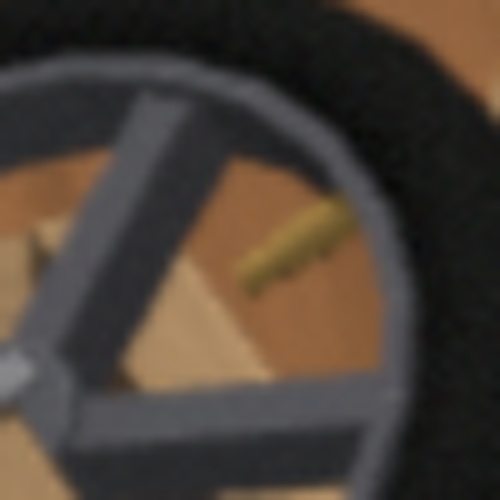

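Run:
```python
from th import *; from rig import optics
T=optics.get_image("top");S=optics.get_image("side")
t=lambda x,y:np.array([x,y])/10+[240,145]-.5
s=lambda x,y:np.array([x,y])/10+[315,150]-.5
for o in theta([(T,'t',t(318,211),.077,0,.006),(T,'t',t(297,115),.113,0,.006),(S,'s',s(243,278),.077,0,.006),(S,'s',s(345,210),.113,0,.006),
 (T,'t',t(512,115),.112,-36,.014),(T,'t',t(112,235),.112,36,.014),(S,'s',s(162,97),.112,36,.014),(S,'s',s(392,390),.112,-36,.014)],3): print(o)
```

```text
(np.float64(-0.5), [0.0, 0.1])
(np.float64(-1.2), [-0.4, -1.6])
(np.float64(0.1), [-0.7, 0.5])
(np.float64(-0.4), [0.7, -0.5])
(np.float64(0.5), [0.1, -0.2])
(np.float64(-1.7), [-0.6, -0.5])
(np.float64(-0.1), [0.1, -0.5])
(np.float64(0.3), [-1.1, -0.2])
```

```bash
python3 -m inch '[[0,0,0,-3,0,0,-1],[0,0,0,-5,0,0,-1],[0,0,0,0,0,-15,-1],[0,0,0,0,0,-25,-1],[0,0,0,0,0,-25,-1],[0,0,0,0,0,-30,-1],[0,0,0,0,0,-30,-1],[0,0,0,0,0,0,-1]]'
python3 - <<'E'
from g import *
from rig import optics
where()
p=np.load("p2.npy")
for n,c,f,o in(("top",TC,4.5,p[4:6]),("side",SC,3.3,p[6:8])):
    d=optics.get_image(n);cv2.imwrite(f"pics/{n}8r.png",d["color"][:,:,::-1])
    d["mtx"]=d["mtx"].copy();d["mtx"][:2,2]+=o;overlay(d,p,0,f"pics/{n}8.png",c,f)
E
```

```text
time_s: 16.68
tool_pos: [0.491, 0.0354, 0.2245]
eef_rot: [163.8, -25.9, 49.5]
ft_force: [-0.2, 0.5, -0.1]
grip_width: 0.0004
t 16.68 cradle mm [-47.5  62.8 125. ] a 127.09583134812446 r 0.07875191124444385 F cradle [-0.1  0.6 -0.1] toolY ang 119.5996793165396 w 0.00042884123594574033
```

View pics/top8.png

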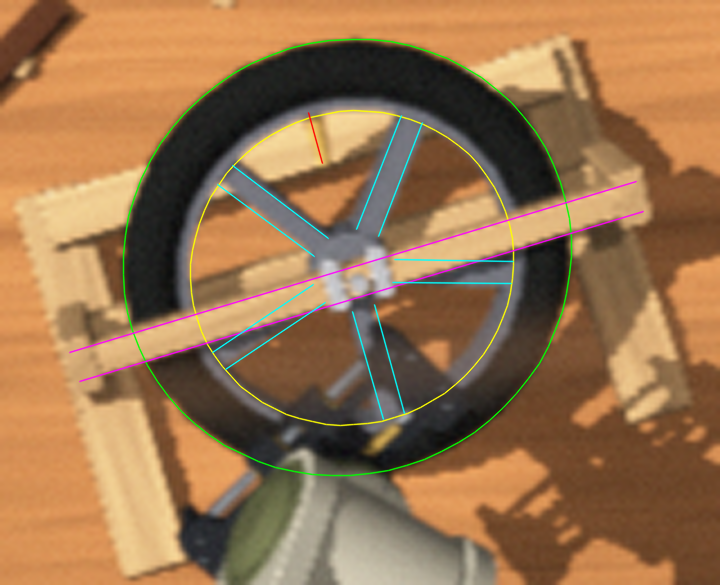

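View pics/side8.png

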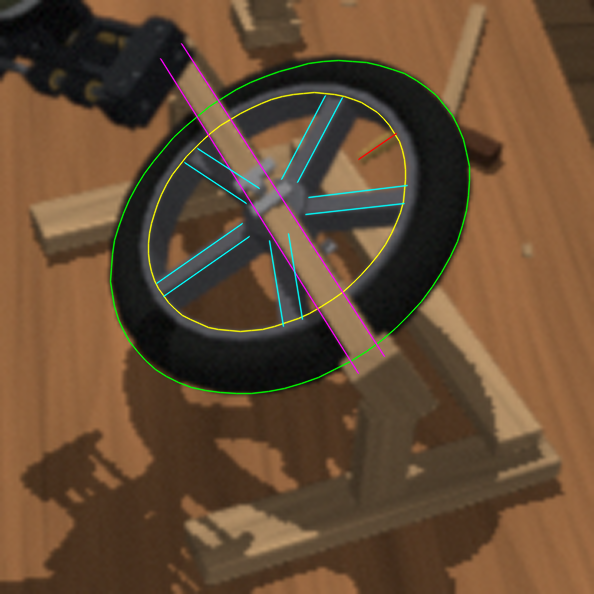

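View pics/top8r.png

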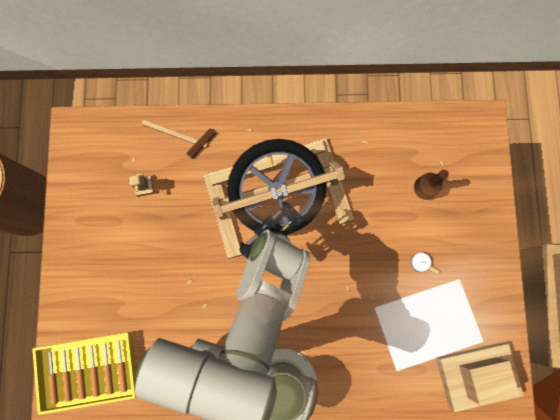

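```bash
python3 -c "
from rig import env
print(env.job_done())"
```

```text
the job is handed in; nothing more can be done
None
```

The valve stem is at twelve o'clock to within about 1° by my camera measurements, and I've handed the job in. I turned the wheel about 169° clockwise with the shut fingertips. It took two pushes on two successive spokes, both below the bar, with the finger lifted out between them.

- **Angle:** eight readings of the stem and spokes in the two cameras averaged about −0.4°, ranging from −1.7° to +0.5°. I took them while the finger was still resting on the spoke. After I backed off, the pictures agreed by eye with a zero-angle overlay, but I did not take the readings again.
- **Force:** it read about 3 N in the readings I took during the pushes.
- **Surroundings:** after withdrawal the gripper was about 125 mm clear of the wheel. The wheel's outline was unchanged, so the axle looks seated, and the mallet, bird and gauge look unmoved.
- **Time:** about 17 s of the 54 s allowed.
- **Disagreement:** the two cameras placed the hub about 5 mm apart in x and 3 mm in y. I used a joint fit with small image offsets, which still left the rim overlay a few millimetres off. That could shift the angle by about a degree.

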